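# Focus the inspection camera and show it the date stamp

## Task

Get the date stamp checked by the upward-looking inspection camera. First turn the camera's focus knob so that its white pointer line points at the red index mark (leave the mark itself where it is); then pick up the wooden date stamp that stands in front of you beside the pile of sweet boxes, carry it over the pile to the camera, and hold it upright, face down, about 1 cm above the middle of the glass window, its long side along the window's long side, without the stamp ever touching the camera or the boxes and without shifting anything else on the table. Finish still holding the stamp there, motionless: do not put it down or let go.

Things in the scene. Friction and masses are not known exactly. Their poses are not given: they have to be found in the camera images.
- stamp: Wooden date stamp (the one within reach beside the pile) standing upright on the table, loose, about 0.06 kg, 81 mm high: block 28 (x) x 52 (y) mm, 26 mm high, with a round handle on it from 26 to 81 mm, about 30 mm wide. Origin: centre of the underside (stamping face); z up, y along the block's long side. Grip the handle from above in any yaw, TCP about 60 mm above the underside.
- camera_unit: Grey inspection camera box screwed to the table, 110 (x) x 180 (y) mm, top face 45 mm above the table. Origin: centre of its underside, z up, x to the side away from its front. The glass window is on the +y half of its top, the focus knob on the -y half. It can stand on either side of the sweet boxes (the stamp stands on the other).
- window (a point): Centre of the glass window's upper face, 46 mm above the table (45 mm to the +y side of camera_unit's centre). Glass 64 mm (along x, its long side) x 44 mm (along y), dark with white corner marks. Axes are those of camera_unit.
- knob_grip (a point): Point on the focus knob's upright axis, 69 mm above the table: the height at which to grip it (TCP here). The knob lies 90 mm from the window's centre. A round black fluted grip, 36 mm diameter, from 53 to 79 mm above the table, stands on a dark skirt of 67 mm diameter (47 to 53 mm above the table).
- focus_knob (a joint): Angle of the focus knob, rad, about its vertical axis; grows clockwise seen from above; at 0 the white pointer points along camera_unit's -x. Range -0.3 to 2.2; starts at 0 to 0.35. Friction about 0.04 N m; it stays where it is left.
- focus_index (a joint): Angle of the red index mark round the knob, rad, same zero and sense as focus_knob (equal values: the pointer points at the mark). 1.0 to 1.5. The scale ring (84 mm diameter, 45 to 47 mm above the table, under the knob's skirt) is stiff: leave it where it is.
- knob_pointer (a point): End of the knob's white pointer line, 36 mm from the knob's axis; turns with the knob.
- index_mark (a point): The red index mark on the black scale ring round the knob, 36 mm from the knob's axis.
- box_pile: Stack of four white fruit-patterned sweet boxes banded together, 217 (x) x 290 (y) mm and 146 mm high, loose, nearer the robot, its long side about along the robot's x. Origin: centre of the underside.
- open_box: Open box of sweets 197 (x) x 276 (y) x 36 mm, loose, behind box_pile, its long side about along the robot's y. Origin: centre of the underside.
- tape_dispenser: Desk tape dispenser, 170 x 63 x 97 mm. Bystander, loose: leave alone. Origin: centre of the underside.
- colour_jar: Small dark jar, 42 mm wide, 52 mm high. Bystander, loose: leave alone. Origin: centre of the underside.
- tape_roll: Roll of brown tape lying flat, 96 mm wide, 48 mm high. Bystander, loose: leave alone. Origin: centre of the underside.
- ink_pad: Closed red and black ink pad tin, 75 x 113 x 14 mm. Bystander, loose: leave alone. Origin: centre of the underside.

How it is judged:
By the outcome, as a careful person would: the job done as asked, in the order asked, and still so for the second after the job is handed in, while the arm keeps its last pose, push and grip.
It also fails if it takes over 58 s, if anything falls off the work surface, if the arm or the gripper's body presses on something with over 40 N, if the wrist force passes 120 N, or if a joint passes its speed limit or range.

## Robot

A 6-joint arm with a two-finger parallel gripper is mounted at the origin on a cart in front of the work surface, level with it; the furniture and walls round the work are solid. World frame = base frame: x ahead of the robot, y to its left, z up, the work surface at z = 0. Lengths are in mm, angles in rad, forces in N, time in s.
With the tool pointing down it reaches from about 275 to 1000 mm from the base axis. Payload 8.4 kg.
Tool frame: the origin (TCP) lies between the finger pads, 19 mm behind the fingertips; this is the grasp point; z points along the fingers, y is the line along which they close (so a half turn about z gives the same grasp; the last joint's range is limited). The gripper opens to 85 mm and grips with 20 to 120 N. Pads are 22 mm wide; open, the fingers measure 114 mm over their backs; the gripper's body (76 mm by 85 mm) begins 54 mm behind the grasp point. The pads swing forward as they close: fully open they stand 13 mm farther back than shut.
Start: joints at [1.109, 0.353, 1.633, -0, 1.155, -0.002], TCP at [277.355, 560.091, 249.981] pointing down, gripper open.
Joint ranges: [-2.63, 2.63], [-0.92, 2.1], [0.06, 2.66], [-1.3, 4.44], [0, 2.69], [-3.02, 3.02]. Speed limits (rad/s): [2.22, 2.22, 2.79, 3.14, 3.14, 3.14].

## Interface

Orientations are given as [roll, pitch, yaw] about the fixed x, y, z axes, in that order (R = Rz(yaw) Ry(pitch) Rx(roll)).
In Python, from rig import r gives the robot as it stands.
- The arm moves only by the shell command python3 steer.py 'ROWS' [FORCE]. ROWS is rows parted by semicolons, their numbers by spaces, 1 to 5 of them, each of 7 numbers: a rotation vector rx, ry, rz in rad, then dx, dy, dz in mm, then the opening from 0.0 (shut) to 1.0 (fully open); each row shifts and turns the commanded pose from where the row before left it, along the tool's axes as they then stand; what a row does not reach is not made up. A row lasts 1/12 s, in which the tool goes at most 41.7 mm and 0.125 rad, less where a joint would pass 70% of its speed; a pose out of reach is approached as far as the arm can. The fingers move at their own pace and stop on an object; FORCE is the grip in N (left out, the last holds). Time passes only in rows, so rows that do not move let the fingers close. It prints the time, the measured TCP pose, the force, the opening and the grip force at its end.
- r.sense(): the state, without advancing time (a new reading comes with each control period).
- r.grab_frame(name): name is "scene" or "top" or "wrist"; returns the picture (420x560x3 uint8, red, green, blue); there is no depth.
- r.camera_params(name): a dict with "fx", "fy", "cx", "cy" (pixels), "rvec" (rotation vector, rad) and "tvec" (3), from world to camera coordinates, as OpenCV has them. Camera axes: x right, y down, z forward; pixel columns grow to the right and rows downward; lengths in mm; the calibration is good to about 2 mm. The wrist camera is an equidistant fisheye: a pixel r from the principal point sees the ray r / f radians off the axis. A picture is of the moment at which its call begins: read the wrist's pose just before it. camera_params takes no time and is no camera call; for the wrist camera it gives the pose at the moment of the call.
- r.sign_off(): hands the job in; it is judged then, once.
The state is a dict: "clock": time; "qpos": joint angles; "qvel": joint speeds; "joint_efforts": joint torques, N m; "eef_pos": TCP position; "tcp_rot": TCP orientation; "contact_force": force on the tool from outside, world axes, zero at the start; "wrist_torque": the same for the moment, N m; "opening": opening from 0.0 (shut) to 1.0 (fully open); "grasp_force": force on a finger pad.
Only numpy, scipy, OpenCV 4.12 (cv2) and the standard library are available. Lean on these libraries where they do the work, as an engineer would, in place of code of your own. Each camera call takes 0.05 s, during which the arm holds its last target. There are 200 camera calls.

## Working session

There is one attempt and no reset: what is moved stays moved. The work goes in short steps, Python scripts to look and compute and a shell command to move; the robot and the scene stay as the last step left them, time stands still between calls to the robot, and variables do not carry over. Pictures are saved under pics/ and viewed, at most 10 in all, crops included, and the job is handed in when it is done.

```bash
ls; mkdir -p pics; python3 - <<'E'
from rig import r
import cv2,numpy as np
s=r.sense();print(s['clock'],s['eef_pos'],s['tcp_rot'],s['opening'])
for n in("scene","top"):
    p=r.camera_params(n);print(n,p)
    im=r.grab_frame(n);cv2.imwrite(f"pics/{n}0.png",im[:,:,::-1])
E
```

```text
pics
rig.py
steer.py
0.0 [277.12893129 559.68103398 249.25309189] [-3.14016861e+00 -3.75067019e-05  2.68179528e+00] 1.0003686167153925
scene {'fx': 529.8457654770892, 'fy': 529.8457654770892, 'cx': 276.15008334561514, 'cy': 214.73617850520736, 'rvec': array([ 0.90064298, -2.28447488,  1.31318044]), 'tvec': array([ 460.20471817,  217.00816268, 1407.35857173])}
top {'fx': 383.3791710152736, 'fy': 383.3791710152736, 'cx': 276.9383282856703, 'cy': 204.7094775885422, 'rvec': array([ 2.15246746, -2.1224875 ,  0.18915696]), 'tvec': array([  74.32630701,  581.48018392, 1231.48319284])}
```

View pics/scene0.png

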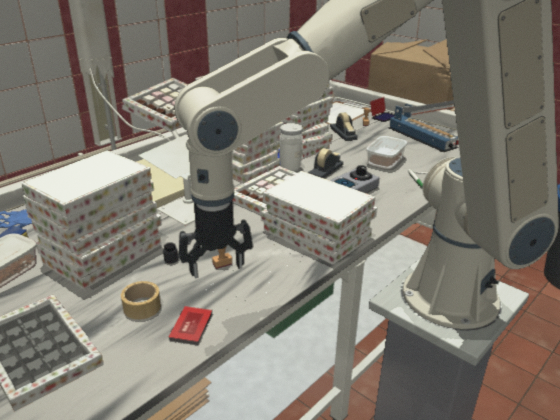

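View pics/top0.png

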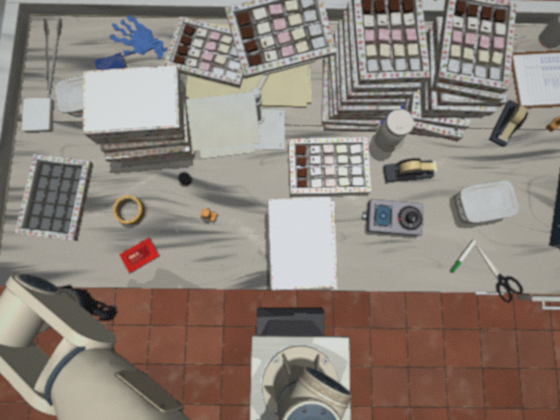

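The scene view shows the stamp at about (222,258) beneath the gripper. The top view shows it at (208,214), with the pile around (302,243) and the camera unit around (395,218): its window is on the left at (382,216) and its knob at (410,216).

```bash
cat > h.py <<'E'
from rig import r
import cv2,numpy as np
from scipy.spatial.transform import Rotation as R
def ray(p,px,fish=False):
    M=R.from_rotvec(p['rvec']).as_matrix();c=-M.T@p['tvec']
    a=np.array([(px[0]-p['cx'])/p['fx'],(px[1]-p['cy'])/p['fy']])
    if fish:
        t=np.hypot(*a);d=np.array([*(a/max(t,1e-9)*np.sin(t)),np.cos(t)])
    else: d=np.array([*a,1.])
    return c,M.T@d
def plane(p,px,z,fish=False):
    c,d=ray(p,px,fish);return c+d*(z-c[2])/d[2]
def proj(p,X,fish=True):
    q=R.from_rotvec(p['rvec']).as_matrix()@np.array(X)+p['tvec']
    if not fish: return np.array([p['fx']*q[0]/q[2]+p['cx'],p['fy']*q[1]/q[2]+p['cy']])
    t=np.arctan2(np.hypot(q[0],q[1]),q[2]);u=q[:2]/np.hypot(q[0],q[1])*t
    return np.array([p['fx']*u[0]+p['cx'],p['fy']*u[1]+p['cy']])
E
python3 - <<'E'
from h import *
p=r.camera_params("top");np.set_printoptions(precision=0,suppress=True)
im=cv2.imread("pics/top0.png")
print('stamp',plane(p,(208,214),60),'win',plane(p,(382,216),46),'knob',plane(p,(410,216),79))
for q in((268,198),(334,198),(336,288),(269,289)):print('pile',plane(p,q,146))
for q in((290,138),(369,138),(370,192),(290,194)):print('open',plane(p,q,36))
print('disp',plane(p,(410,170),80),'jar',plane(p,(185,178),50),'pad',plane(p,(140,254),14),'glass jar',plane(p,(398,128),100))
a=cv2.resize(im[185:250,355:435],None,fx=6,fy=6,interpolation=cv2.INTER_CUBIC)
b=cv2.resize(im[185:250,180:225],None,fx=6,fy=6,interpolation=cv2.INTER_CUBIC)
cv2.imwrite("pics/crop0.png",np.hstack([a,b]))
w=r.camera_params("wrist");M=R.from_rotvec(w['rvec']).as_matrix();print('wristcam',-M.T@w['tvec'],M[2],w['fx'],w['cx'],w['cy'])
E
```

```text
stamp [544. 309.  60.] win [ 548. -269.   46.] knob [ 544. -351.   79.]
pile [584. 111. 146.]
pile [588. -93. 146.]
pile [315. -96. 146.]
pile [310. 103. 146.]
open [818.  40.  36.]
open [ 823. -235.   36.]
open [ 631. -233.   36.]
open [620.  39.  36.]
disp [ 698. -357.   80.] jar [667. 393.  50.] pad [412. 538.  14.] glass jar [ 836. -316.  100.]
wristcam [205. 595. 373.] [ 0. -0. -1.] 325.19226210127806 285.3786265363489 207.36034737609276
```

View pics/crop0.png

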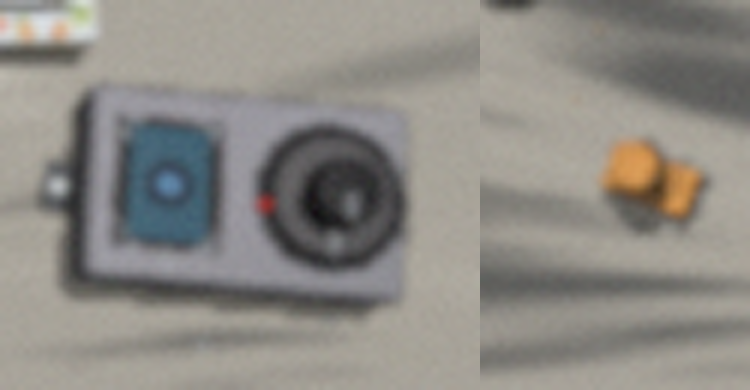

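The crop shows the red mark at crop (265,204), to the left of the knob. The white pointer is at (335,240), pointing roughly down. The stamp's block is towards the lower right of its handle. I'll move over the stamp for a wrist view.

```bash
python3 steer.py '0 0 0 -34 -17.5 0 1;0 0 0 -34 -17.5 0 1;0 0 0 -34 -17.5 0 1;0 0 0 -34 -17.5 0 1;0 0 0 -34 -17.5 0 1'; python3 steer.py '0 0 0 -34 -17.5 0 1;0 0 0 -34 -17.5 0 1;0 0 0 -34 -17.5 0 1;0 0 0 -34 -17.5 0 1;0 0 0 -34 -17.5 0 1'; python3 steer.py '0 0 0.12 0 0 0 1;0 0 0.12 0 0 0 1;0 0 0.12 0 0 0 1;0 0 0.12 0 0 0 1;0 0 0.12 0 0 0 1'; python3 steer.py '0 0 0.12 0 0 0 1;0 0 0.12 0 0 0 1;0 0 0.12 0 0 0 1;0 0 0.12 0 0 0 1;0 0 0 0 0 0 1'
python3 - <<'E'
from h import *
p=r.camera_params("wrist");im=r.grab_frame("wrist");cv2.imwrite("pics/w1.png",im[:,:,::-1]);np.savez("w1.npz",**p)
s=r.sense();print(s['eef_pos'],s['tcp_rot'],s['clock'])
E
```

```text
clock: 0.52
eef_pos: [391.4, 404.6, 249.7]
tcp_rot: [-3.141, -0.0, 2.682]
contact_force: [0.4, 0.6, 0.3]
opening: 0.997
grasp_force: 0.0
clock: 0.93
eef_pos: [505.0, 250.6, 249.8]
tcp_rot: [-3.141, -0.0, 2.682]
contact_force: [0.1, 0.8, 0.8]
opening: 0.998
grasp_force: 0.0
clock: 1.35
eef_pos: [504.3, 252.1, 249.6]
tcp_rot: [-3.141, -0.0, 2.075]
contact_force: [0.3, -1.3, 0.3]
opening: 1.0
grasp_force: 0.0
clock: 1.77
eef_pos: [504.2, 252.3, 249.7]
tcp_rot: [-3.141, 0.0, 1.596]
contact_force: [-0.4, 0.4, 1.0]
opening: 0.997
grasp_force: 0.0
[504.18974238 252.30486972 249.6812971 ] [-3.14101839e+00  2.59517329e-04  1.60381095e+00] 1.8167
```

View pics/w1.png

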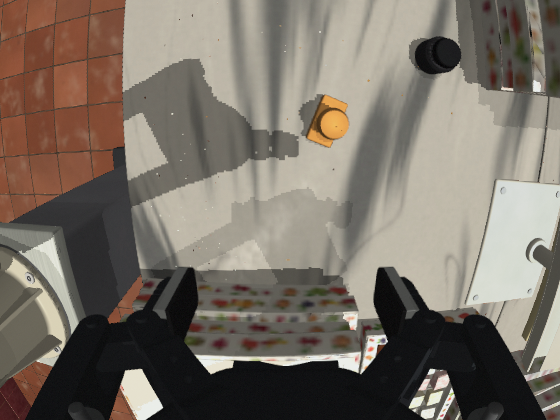

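The wrist view shows the stamp clearly: handle top at about (333,125), block corners near (325,96), (349,104), (329,147) and (308,139). Next is the knob.

```bash
for i in 1 2 3; do :; done; python3 steer.py '0 0 0 -39 1.2 0 1;0 0 0 -39 1.2 0 1;0 0 0 -39 1.2 0 1;0 0 0 -39 1.2 0 1;0 0 0 -39 1.2 0 1' >/dev/null; python3 steer.py '0 0 0 -39 1.2 0 1;0 0 0 -39 1.2 0 1;0 0 0 -39 1.2 0 1;0 0 0 -39 1.2 0 1;0 0 0 -39 1.2 0 1' >/dev/null; python3 steer.py '0 0 0 -39 1.2 0 1;0 0 0 -39 1.2 0 1;0 0 0 -39 1.2 0 1;0 0 0 -39 1.2 0 1;0 0 0 -39 1.2 0 1' ; python3 steer.py '0 0 0 0 0 0 1;0 0 0 0 0 0 1' >/dev/null
python3 - <<'E'
from h import *
p=r.camera_params("wrist");im=r.grab_frame("wrist");cv2.imwrite("pics/w2.png",im[:,:,::-1]);np.savez("w2.npz",**p)
s=r.sense();print(s['eef_pos'],s['tcp_rot'],s['clock'])
kp=proj(p,(544,-351,60));print(kp)
x,y=(int(v) for v in proj(p,(546,-305,50)))
print(x,y)
x0,y0=max(0,x-120),max(0,y-100);c=im[y0:y0+200,x0:x0+240];print(x0,y0)
cv2.imwrite("pics/w2c.png",cv2.resize(c,None,fx=3,fy=3,interpolation=cv2.INTER_CUBIC)[:,:,::-1])
E
```

```text
clock: 3.07
eef_pos: [540.1, -333.7, 249.8]
tcp_rot: [-3.141, -0.0, 1.607]
contact_force: [0.2, 0.2, -0.5]
opening: 0.999
grasp_force: 0.0
[ 540.03680473 -332.21208418  249.37206359] [-3.14075315e+00 -8.97150312e-04  1.60353615e+00] 3.2833
[288.38006475 201.21906993]
291 154
171 54
```

View pics/w2c.png

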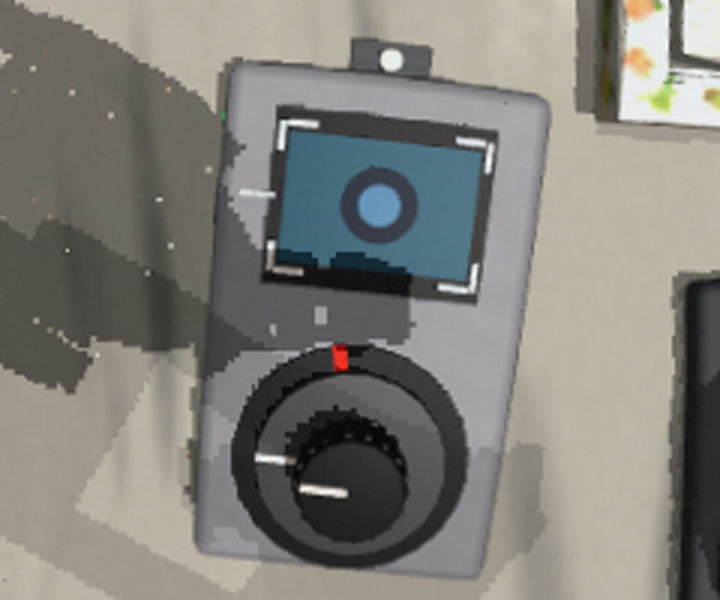

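The crop shows the window corner marks at (280,122), (493,144), (476,291) and (267,270). The red mark is at (340,357). The scale ring spans x 232-467 and y 345-568. The pointer line runs (256,457)-(295,461) on the skirt and (301,489)-(347,493) on the grip top.

```bash
python3 - <<'E'
from h import *
np.set_printoptions(precision=2,suppress=True)
p=dict(np.load("w2.npz"))
f=lambda c,z:plane(p,(c[0]/3+171,c[1]/3+54),z,True)
im=cv2.imread("pics/w2.png").astype(int)
# red
m=((im[:,:,2]>150)&(im[:,:,1]<60))[54:254,171:411];ys,xs=np.nonzero(m[100:140]);red=plane(p,(xs.mean()+171,ys.mean()+154),47,True)
W=[f(c,46) for c in((278,121),(494,143),(476,293),(265,271))];w=np.mean(W,0)
print('win',w,[np.linalg.norm(W[i]-W[(i+1)%4])for i in range(4)])
e=(W[1]-W[0]+W[2]-W[3])[:2];n=(W[0]-W[3]+W[1]-W[2])[:2]
print('x-dir angle',np.arctan2(e[1],e[0]),'y-dir -90',np.arctan2(n[1],n[0])-np.pi/2)
# ring circle
E=[f(c,47) for c in((232,452),(467,460),(365,346),(340,568),(265,378),(440,372),(290,548))]
A=np.array([[2*q[0],2*q[1],1] for q in E]);b=[q[0]**2+q[1]**2 for q in E];s=np.linalg.lstsq(A,b,rcond=None)[0]
rc=s[:2];print('ring',rc,np.sqrt(s[2]+rc@rc))
# grip top circle
G=[f(c,79) for c in((293,490),(407,490),(350,543),(352,438))];print('grip',np.mean(G,0),np.linalg.norm(G[0]-G[1]),np.linalg.norm(G[2]-G[3]))
print('dist',np.linalg.norm(rc-w[:2]), np.arctan2(*(w[:2]-rc)[::-1])-np.pi/2)
a=np.arctan2(*(red[:2]-rc)[::-1]);print('red',red,np.linalg.norm(red[:2]-rc),a)
P=f((255,457),53);Q=f((295,461),53);print('ptr end',np.linalg.norm(P[:2]-rc),np.arctan2(*(P[:2]-rc)[::-1]),'line',np.arctan2(*(P-Q)[:2][::-1]))
P=f((300,488.5),79);Q=f((348,493),79);print('top line',np.arctan2(*(P-Q)[:2][::-1]))
E
```

```text
win [ 550.34 -273.04   46.  ] [np.float64(71.86762235395962), np.float64(51.41585879975925), np.float64(71.81700475071852), np.float64(50.818921148800655)]
x-dir angle -0.06570379514474486 y-dir -90 -0.06443310666756297
ring [ 544.35 -361.25] 41.86608994105788
grip [ 543.69 -361.62   79.  ] 36.67643939617751 36.01990248289119
dist 88.4099581428776 -0.06777751952974254
red [ 538.65 -325.06   47.  ] 36.636200336921775 1.7269668108504381
ptr end 33.7002496812659 3.099102583257325 line 3.068879100403382
top line 3.074633537841486
```

```bash
python3 steer.py '0 0 0 -29.3 3 0 1;0 0 0 0 0 36 1;0 0 0 0 0 36 1;0 0 0 0 0 36 1;0 0 0 0 0 36 1' >/dev/null; python3 steer.py '0 0 0 0 0 12 1;0 0 0 0 0 12 1;0 0 0 0 0 12 1;0 0 0 0 0 0 1;0 0 0 0 0 0 1'
```

```text
clock: 4.12
eef_pos: [545.1, -361.1, 70.9]
tcp_rot: [3.141, 0.001, 1.602]
contact_force: [-0.6, 0.6, -0.0]
opening: 0.999
grasp_force: 0.0
```

```bash
python3 steer.py '0 0 0 0 -0.8 1 0.35;0 0 0 0 0 0 0.35;0 0 0 0 0 0 0.3;0 0 0 0 0 0 0.3;0 0 0 0 0 0 0.3' 25; python3 steer.py '0 0 0 0 0 0 0.3;0 0 0 0 0 0 0.3;0 0 0 0 0 0 0.3' 
```

```text
clock: 4.53
eef_pos: [543.0, -361.5, 70.7]
tcp_rot: [-3.141, 0.001, 1.602]
contact_force: [-7.9, -0.5, 13.9]
opening: 0.411
grasp_force: 30.4
clock: 4.78
eef_pos: [543.1, -361.5, 70.8]
tcp_rot: [-3.141, 0.001, 1.602]
contact_force: [-6.9, 0.7, 13.9]
opening: 0.414
grasp_force: 30.4
```

```bash
python3 steer.py '0 0 0.1 0 0 0 0.3;0 0 0.1 0 0 0 0.3;0 0 0.1 0 0 0 0.3;0 0 0.1 0 0 0 0.3;0 0 0.1 0 0 0 0.3'; python3 steer.py '0 0 0.1 0 0 0 0.3;0 0 0.1 0 0 0 0.3;0 0 0.1 0 0 0 0.3;0 0 0.1 0 0 0 0.3;0 0 0.1 0 0 0 0.3' ;python3 steer.py '0 0 0.1 0 0 0 0.3;0 0 0.1 0 0 0 0.3;0 0 0.1 0 0 0 0.3;0 0 0.05 0 0 0 0.3;0 0 0 0 0 0 0.3';python3 - <<'E'
from h import *
p=r.camera_params("wrist");im=r.grab_frame("wrist");cv2.imwrite("pics/w3.png",im[:,:,::-1]);np.savez("w3.npz",**p)
s=r.sense();print(s['eef_pos'],s['tcp_rot'],s['clock'],s['wrist_torque'])
print(proj(p,(544.2,-361.3,60)),proj(p,(538.6,-325,47)))
E
```

```text
clock: 5.2
eef_pos: [543.0, -361.5, 70.8]
tcp_rot: [-3.141, 0.001, 1.097]
contact_force: [-7.1, 0.7, 14.3]
opening: 0.413
grasp_force: 30.5
clock: 5.62
eef_pos: [542.9, -361.4, 70.7]
tcp_rot: [-3.141, 0.001, 0.597]
contact_force: [-7.4, 0.9, 15.4]
opening: 0.416
grasp_force: 30.6
clock: 6.03
eef_pos: [542.9, -361.4, 70.8]
tcp_rot: [3.141, 0.001, 0.248]
contact_force: [-7.5, 2.3, 15.0]
opening: 0.407
grasp_force: 30.6
[ 542.80170475 -361.37129307   70.74702159] [3.14152905e+00 1.13937119e-03 2.50915799e-01] 6.0833 [ 0.18184814  1.38930147 -0.06582496]
[284.15351982 277.45258476] [213.63384931 257.75018701]
```

```bash
python3 steer.py '0 0 0 0 0 0 1;0 0 0 0 0 0 1;0 0 0 0 0 0 1;0 0 0 0 0 0 1;0 0 0 0 0 0 1' >/dev/null; python3 steer.py '0 0 0 0 0 -15 1;0 0 0 0 0 -39 1;0 0 0 0 0 -39 1;0 0 0 0 0 -39 1;0 0 0 0 0 -39 1' >/dev/null;python3 steer.py '0 0 0 0 0 0 1;0 0 0 0 0 0 1';python3 - <<'E'
from h import *
p=r.camera_params("wrist");im=r.grab_frame("wrist");cv2.imwrite("pics/w4.png",im[:,:,::-1]);np.savez("w4.npz",**p)
x,y=(int(v) for v in proj(p,(546,-330,50)));x0,y0=max(0,x-100),max(0,y-80);print(x0,y0)
cv2.imwrite("pics/w4c.png",cv2.resize(im[y0:y0+150,x0:x0+200],None,fx=4,fy=4,interpolation=cv2.INTER_CUBIC)[:,:,::-1])
E
```

```text
clock: 7.08
eef_pos: [544.9, -361.8, 242.9]
tcp_rot: [3.138, -0.004, 0.252]
contact_force: [-0.5, 0.6, -0.8]
opening: 0.996
grasp_force: 0.0
153 96
```

View pics/w4c.png

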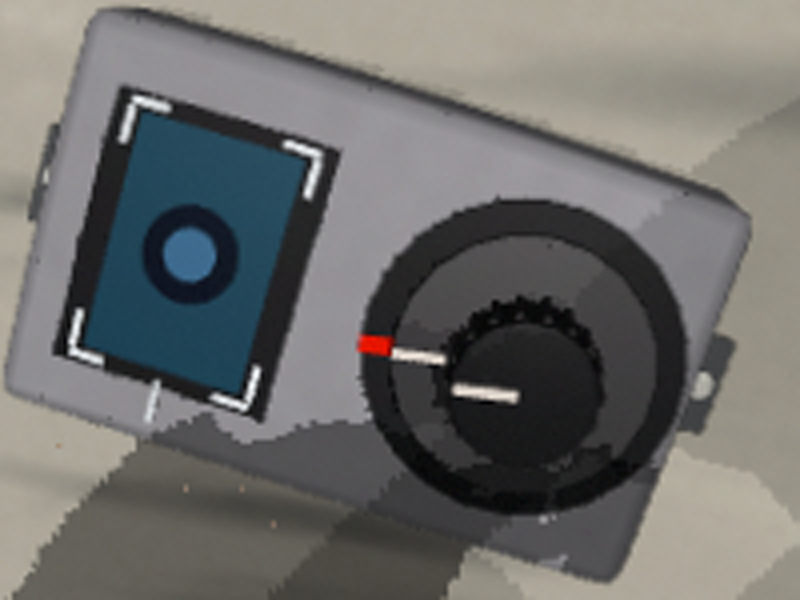

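The red mark is at (376,346) and the pointer line runs (392,353)-(446,359), so they look nearly aligned. The ring spans x 360-687 and y 198-514, and the window marks are at (134,99), (322,152), (255,408) and (70,356). I'll check it numerically.

```bash
python3 - <<'E'
from h import *
np.set_printoptions(precision=2,suppress=True)
p=dict(np.load("w4.npz"));f=lambda c,z:plane(p,(c[0]/4+153,c[1]/4+96),z,True)
def circ(E):
    A=np.array([[2*q[0],2*q[1],1] for q in E]);s=np.linalg.lstsq(A,[q[0]**2+q[1]**2 for q in E],rcond=None)[0];return s[:2],np.sqrt(s[2]+s[:2]@s[:2])
rc,rad=circ([f(c,47) for c in((360,375),(687,345),(522,198),(535,515),(410,465),(640,245),(425,237))]);print(rc,rad)
ang=lambda v:np.arctan2(v[1],v[0])
print('red',ang(f((376,346),47)[:2]-rc))
P,Q=f((392,353),53),f((446,359),53);print('ptr',ang(P[:2]-rc),ang((P-Q)[:2]))
P,Q=f((454,389),79),f((519,397),79);print('top',ang((P-Q)[:2]))
W=[f(c,46) for c in((131,96),(323,150),(255,410),(68,357))];print('win',np.mean(W,0),np.mean([f(c,46) for c in((190,254),)],0))
e=W[0]-W[3]+W[1]-W[2];print('xdir',ang(e))
# stamp from w1
p=dict(np.load("w1.npz"));im=cv2.imread("pics/w1.png");h=cv2.cvtColor(im,cv2.COLOR_BGR2HSV)
C=[plane(p,c,26,True) for c in((325,96),(349,104),(329,147),(308,139))]
print('stamp corners',np.array(C),np.mean(C,0),'axis',ang(C[0]-C[3]))
print('handle',plane(p,(333,124),81,True))
E
```

```text
[ 543.21 -362.89] 41.544700520617745
red 1.7082895063329844
ptr 1.7029029410871495 1.703323883922662
top 1.6928948985108982
win [ 549.54 -273.24   46.  ] [ 549.87 -272.95   46.  ]
xdir -0.05526581616642856
stamp corners [[543.96 341.46  26.  ]
 [570.09 334.39  26.  ]
 [550.68 286.63  26.  ]
 [527.61 294.45  26.  ]] [548.08 314.23  26.  ] axis 1.2359824058189626
handle [545.7  315.12  81.  ]
```

The pointer matches the mark within about 0.01 rad. Back to the stamp.

```bash
A='0 0 0 10 -38.5 0 1'; python3 steer.py '0 0 0 10 -38.5 0 1;0 0 0 10 -38.5 0 1;0 0 0 10 -38.5 0 1;0 0 0 10 -38.5 0 1;0 0 0 10 -38.5 0 1' >/dev/null; python3 steer.py '0 0 0 10 -38.5 0 1;0 0 0 10 -38.5 0 1;0 0 0 10 -38.5 0 1;0 0 0 10 -38.5 0 1;0 0 0 10 -38.5 0 1' >/dev/null; python3 steer.py '0 0 0 10 -38.5 0 1;0 0 0 10 -38.5 0 1;0 0 0 10 -38.5 0 1;0 0 0 10 -38.5 0 1;0 0 0 10 -38.5 0 1' >/dev/null; python3 steer.py '0 0 0 10 -38.5 0 1;0 0 0 10 -38.5 0 1;0 0 -0.12 0 0 0 1;0 0 -0.12 0 0 0 1;0 0 -0.12 0 0 0 1' >/dev/null;python3 steer.py '0 0 -0.12 0 0 0 1;0 0 -0.12 0 0 0 1;0 0 -0.12 0 0 0 1;0 0 -0.12 0 0 0 1;0 0 -0.12 0 0 0 1' >/dev/null;python3 steer.py '0 0 -0.12 0 0 0 1;0 0 -0.12 0 0 0 1;0 0 -0.12 0 0 0 1;0 0 -0.12 0 0 0 1;0 0 -0.12 0 0 0 1' >/dev/null; python3 steer.py '0 0 -0.12 0 0 0 1;0 0 -0.12 0 0 0 1;0 0 0 0 0 0 1;0 0 0 0 0 0 1'
python3 - <<'E'
from h import *
p=r.camera_params("wrist");im=r.grab_frame("wrist");cv2.imwrite("pics/w5.png",im[:,:,::-1]);np.savez("w5.npz",**p)
s=r.sense();print(s['eef_pos'],s['tcp_rot'])
x,y=(int(v) for v in proj(p,(547,314,50)));x0,y0=max(0,x-80),max(0,y-60);print(x0,y0)
cv2.imwrite("pics/w5c.png",cv2.resize(im[y0:y0+120,x0:x0+160],None,fx=5,fy=5,interpolation=cv2.INTER_CUBIC)[:,:,::-1])
E
```

```text
clock: 9.97
eef_pos: [544.5, 314.8, 238.2]
tcp_rot: [-3.139, 0.0, 2.048]
contact_force: [-0.4, 0.1, -1.1]
opening: 1.002
grasp_force: 0.0
[544.64549661 314.91983087 238.58088427] [-3.13936221e+00  9.17525524e-05  2.04754433e+00]
207 126
```

View pics/w5c.png

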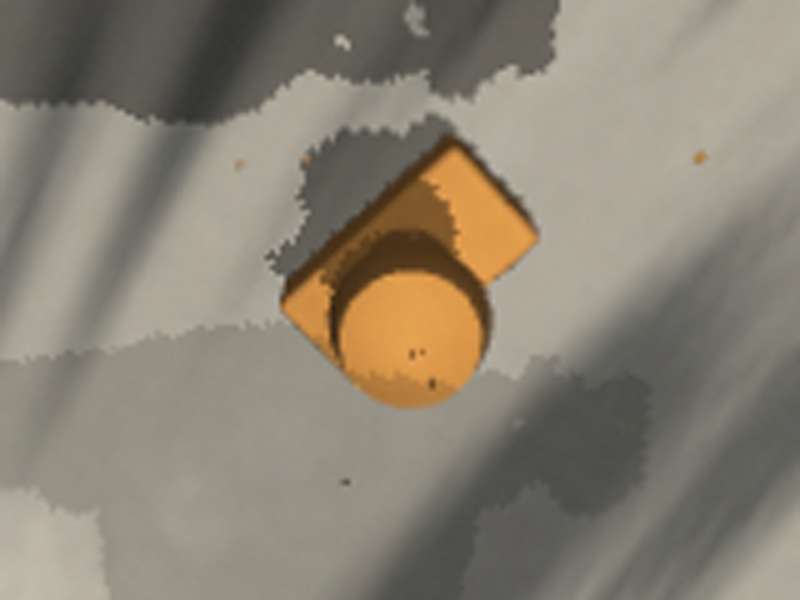

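The crop shows the block's top edge from (287,300) to (455,147), its short edge from (455,147) to (538,237), and the handle top as a disc centred at about (413,335) with a radius of about 74.

```bash
python3 - <<'E'
from h import *
np.set_printoptions(precision=2,suppress=True)
p=dict(np.load("w5.npz"));f=lambda c,z:plane(p,(c[0]/5+207,c[1]/5+126),z,True)
ang=lambda v:np.arctan2(v[1],v[0])
a,b,c,d=f((287,302),26),f((455,147),26),f((538,238),26),f((490,284),26)
print(np.linalg.norm(a-b),ang(a-b),np.linalg.norm(b-c),ang(b-c)-np.pi/2,ang(d-c),'centre',(a+c)/2)
for z in (75,81):print('handle',f((413,335),z),np.linalg.norm(f((339,335),z)-f((487,335),z)))
E
```

```text
48.92013448273076 -1.9089960346762982 26.33786983947036 1.218364842339859 -1.8755015103269554 centre [548.24 315.58  26.  ]
handle [548.24 315.09  75.  ] 27.187300927892007
handle [547.4  316.58  81.  ] 26.619167036017167
```

```bash
python3 steer.py '0 0 0 -1 3.5 36 1;0 0 0 0 0 36 1;0 0 0 0 0 36 1;0 0 0 0 0 36 1;0 0 0 0 0 0 1' >/dev/null; python3 steer.py '0 0 0 0 0 12 1;0 0 0 0 0 12 1;0 0 0 0 0 10.5 1;0 0 0 0 0 0 1;0 0 0 0 0 0 1'; python3 steer.py '0 0 0 0 0 0 0.35;0 0 0 0 0 0 0.3;0 0 0 0 0 0 0.2;0 0 0 0 0 0 0.2;0 0 0 0 0 0 0.2' 30; python3 steer.py '0 0 0 0 0 0 0.2;0 0 0 0 0 0 0.2'
```

```text
clock: 10.85
eef_pos: [549.0, 316.1, 61.9]
tcp_rot: [3.141, -0.0, 2.051]
contact_force: [-0.2, -0.4, -0.0]
opening: 1.003
grasp_force: 0.0
clock: 11.27
eef_pos: [548.9, 316.0, 61.9]
tcp_rot: [3.141, 0.0, 2.052]
contact_force: [-1.0, -1.6, 4.6]
opening: 0.341
grasp_force: 29.2
clock: 11.43
eef_pos: [549.0, 316.0, 62.0]
tcp_rot: [3.141, 0.0, 2.052]
contact_force: [-1.0, -1.1, 5.8]
opening: 0.339
grasp_force: 29.4
```

```bash
python3 steer.py '0 0 0 0 0 -8 0.2;0 0 0 0 0 -25 0.2;0 0 0 0 0 -35 0.2;0 0 0 0 0 -35 0.2;0 0 0 0 0 -35 0.2'; python3 steer.py '0 0 0 0 0 -35 0.2;0 0 0 0 0 -25 0.2;0 0 0.08 0 0 0 0.2;0 0 0.12 0 0 0 0.2;0 0 0.12 0 0 0 0.2'>/dev/null; python3 steer.py '0 0 0.12 0 0 0 0.2;0 0 0.12 0 0 0 0.2;0 0 0.12 0 0 0 0.2;0 0 0.12 0 0 0 0.2;0 0 0.12 0 0 0 0.2' >/dev/null;  python3 steer.py '0 0 0.12 0 0 0 0.2;0 0 0.12 0 0 0 0.2;0 0 0.12 0 0 0 0.2;0 0 0.015 0 0 0 0.2;0 0 0 0 0 0 0.2'
```

```text
clock: 11.85
eef_pos: [548.3, 315.8, 201.0]
tcp_rot: [-3.141, -0.0, 2.052]
contact_force: [1.4, 0.7, -0.2]
opening: 0.337
grasp_force: 29.8
clock: 13.1
eef_pos: [548.6, 315.9, 259.6]
tcp_rot: [-3.142, 0.0, 0.759]
contact_force: [0.5, -0.3, -0.0]
opening: 0.337
grasp_force: 29.8
```

```bash
python3 steer.py '0 0 0 -12.8 13.6 0 0.2;0 0 0 -25.6 27.2 0 0.2;0 0 0 -25.6 27.2 0 0.2;0 0 0 -25.6 27.2 0 0.2;0 0 0 -25.6 27.2 0 0.2' >/dev/null; python3 steer.py '0 0 0 -25.6 27.2 0 0.2;0 0 0 -25.6 27.2 0 0.2;0 0 0 -25.6 27.2 0 0.2;0 0 0 -25.6 27.2 0 0.2;0 0 0 -25.6 27.2 0 0.2' ; python3 steer.py '0 0 0 -25.6 27.2 0 0.2;0 0 0 -25.6 27.2 0 0.2;0 0 0 -25.6 27.2 0 0.2;0 0 0 -25.6 27.2 0 0.2;0 0 0 -25.6 27.2 0 0.2' >/dev/null; python3 steer.py '0 0 0 -20 21 0 0.2;0 0 0 -12.5 13 0 0.2;0 0 0 0 0 0 0.2;0 0 0 0 0 0 0.2;0 0 0 0 0 0 0.2'
python3 - <<'E'
from h import *
p=r.camera_params("wrist");im=r.grab_frame("wrist");cv2.imwrite("pics/w6.png",im[:,:,::-1]);np.savez("w6.npz",**p)
s=r.sense();print(s['eef_pos'],s['tcp_rot'])
x,y=(int(v) for v in proj(p,(550,-273,120)));x0,y0=max(0,x-100),max(0,y-75);print(x0,y0)
cv2.imwrite("pics/w6c.png",cv2.resize(im[y0:y0+150,x0:x0+200],None,fx=4,fy=4,interpolation=cv2.INTER_CUBIC)[:,:,::-1])
E
```

```text
clock: 13.93
eef_pos: [549.0, -40.6, 259.8]
tcp_rot: [3.141, -0.0, 0.761]
contact_force: [0.0, -0.1, -0.9]
opening: 0.339
grasp_force: 29.8
clock: 14.77
eef_pos: [549.2, -272.0, 259.4]
tcp_rot: [-3.141, -0.0, 0.759]
contact_force: [-0.3, -0.7, -0.6]
opening: 0.341
grasp_force: 29.8
[ 549.28280571 -271.68950712  259.43950273] [-3.14097909e+00 -1.15416393e-04  7.58899248e-01]
185 125
```

View pics/w6c.png

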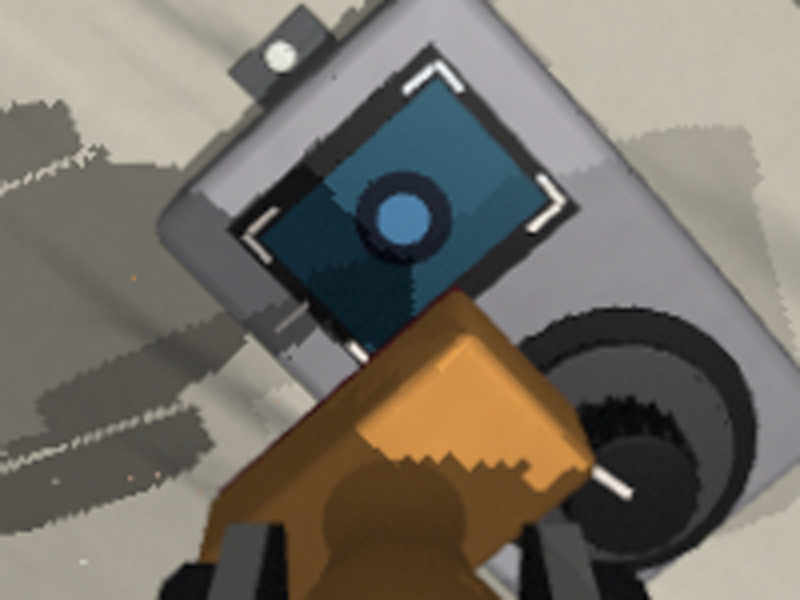

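The crop shows the stamp upright in the grip, its lower edge running (222,493)-(460,290), roughly parallel to the window edge (245,235)-(437,62). I'll check the angle and centring.

```bash
python3 - <<'E'
from h import *
np.set_printoptions(precision=2,suppress=True)
p=dict(np.load("w6.npz"));f=lambda c,z:plane(p,(c[0]/4+185,c[1]/4+125),z,True)
ang=lambda v:np.arctan2(v[1],v[0])
for z in(193,197.5,202):
    a,b,c=f((221,494),z),f((460,290),z),f((595,465),z+26)
    print(z,a,b,np.linalg.norm(a-b),ang(b-a))
g=f((468,335),223.5);print('top edge',ang(g-f((357,427),223.5)),'short',ang(g-c),g,c,np.linalg.norm(g-c))
print('win',ang(f((437,61),46)-f((242,234),46)),f((404,219),46),(f((242,234),46)+f((567,208),46)),)
print('sec',ang(f((567,208),46)-f((437,61),46))+np.pi/2)
a,b=f((221,494),197.5),f((460,290),197.5);u=(b-a)/np.linalg.norm(b-a);n=np.array([u[1],-u[0],0])
print('centre',(a+b)/2+14*n)
E
```

```text
193 [ 521.88 -258.61  193.  ] [ 573.41 -262.64  193.  ] 51.683391229101666 -0.07806265211012053
197.5 [ 523.93 -257.63  197.5 ] [ 574.24 -261.56  197.5 ] 50.4612739335235 -0.07806265211012041
202 [ 525.99 -256.64  202.  ] [ 575.08 -260.48  202.  ] 49.23915663794532 -0.07806265211011913
top edge -0.08602581393299333 short 1.5529852790081844 [ 575.42 -260.33  223.5 ] [ 574.99 -283.99  228.  ] 24.09047099599852
win -0.08492674707706031 [ 550.02 -273.31   46.  ] [1099.49 -547.22   92.  ]
sec -0.08254731990430408
centre [ 547.99 -273.55  197.5 ]
```

```bash
python3 steer.py '0 0 0 0.4 1.5 20 0.2;0 0 0 0 0 30 0.2;0 0 0 0 0 30 0.2;0 0 0 0 0 25 0.2;0 0 0 0 0 15 0.2' ; python3 steer.py '0 0 0 0 0 10 0.2;0 0 0 0 0 6 0.2;0 0 0 0 0 4 0.2;0 0 0 0 0 0 0.2;0 0 0 0 0 0 0.2'
python3 - <<'E'
from h import *
p=r.camera_params("wrist");im=r.grab_frame("wrist");np.savez("w7.npz",**p);cv2.imwrite("pics/w7.png",im[:,:,::-1])
s=r.sense();print(s['eef_pos'],s['tcp_rot'],s['contact_force'],s['clock'])
x,y=(int(v) for v in proj(p,(550,-273,80)));x0,y0=max(0,x-100),max(0,y-85);print(x0,y0)
a=cv2.resize(im[y0:y0+150,x0:x0+200],None,fx=4,fy=4,interpolation=cv2.INTER_CUBIC)
cv2.imwrite("pics/w7c.png",a[:,:,::-1])
E
```

```text
clock: 15.23
eef_pos: [549.6, -271.4, 136.8]
tcp_rot: [-3.138, 0.001, 0.76]
contact_force: [-0.2, -0.5, -0.4]
opening: 0.335
grasp_force: 29.8
clock: 15.65
eef_pos: [551.3, -273.6, 120.4]
tcp_rot: [3.14, -0.0, 0.757]
contact_force: [0.6, 0.2, -0.0]
opening: 0.337
grasp_force: 29.8
[ 551.35987612 -273.71823822  120.5422104 ] [ 3.14003883e+00 -5.94863577e-04  7.56993577e-01] [-0.49693496 -1.35654257  0.03144815] 15.7
181 167
```

View pics/w7c.png

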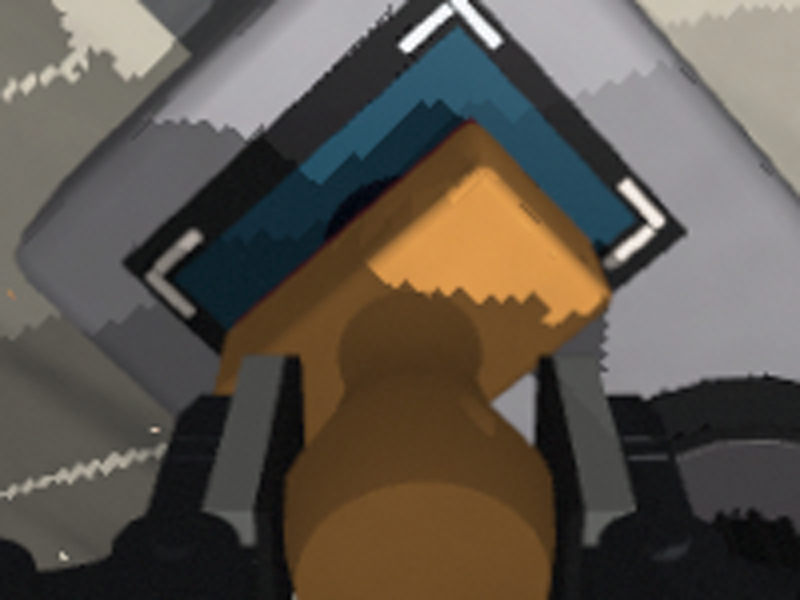

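The lower edge runs (235,327)-(472,121) and the window marks are at (148,276), (460,0) and (664,222). One last relative check.

```bash
python3 - <<'E'
from h import *
np.set_printoptions(precision=2,suppress=True)
p=dict(np.load("w7.npz"));f=lambda c,z:plane(p,(c[0]/4+181,c[1]/4+167),z,True)
ang=lambda v:np.arctan2(v[1],v[0])
for z in(56,58.6,61):
    a,b=f((230,331),z),f((472,121),z);u=(b-a)/np.linalg.norm(b-a);n=np.array([u[1],-u[0],0])
    print(z,np.linalg.norm(b-a),ang(u),'centre',b-26*u+14*n)
L,T,Rt=f((148,276),46),f((462,-3),46),f((665,222),46)
print('win',(L+Rt)/2,ang(T-L),ang(T-Rt)-np.pi/2)
E
```

```text
56 52.26263836001004 -0.07216057249124509 centre [ 548.73 -275.32   56.  ]
58.6 51.54105420318768 -0.07216057249124595 centre [ 549.21 -274.7    58.6 ]
61 50.87497651996701 -0.07216057249124563 centre [ 549.66 -274.13   61.  ]
win [ 550.17 -272.95   46.  ] -0.07967276140254223 -0.07598886917780212
```

```bash
python3 steer.py '0 0 0 1 -0.4 1 0.2;0 0 0 0 0 1 0.2;0 0 0 0 0 0 0.2;0 0 0 0 0 0 0.2;0 0 0 0 0 0 0.2'; python3 steer.py '0 0 0 0 0 0 0.2;0 0 0 0 0 0 0.2;0 0 0 0 0 0 0.2' && python3 -c "
from rig import r
s=r.sense();print(abs(s['qvel']).max());print(r.sign_off())"
```

```text
clock: 16.12
eef_pos: [551.2, -272.6, 117.6]
tcp_rot: [3.141, -0.0, 0.757]
contact_force: [0.2, -0.5, -1.0]
opening: 0.34
grasp_force: 29.8
clock: 16.37
eef_pos: [551.2, -272.5, 117.5]
tcp_rot: [-3.142, -0.0, 0.757]
contact_force: [0.2, -0.2, -0.1]
opening: 0.345
grasp_force: 29.8
0.001517408470655727
the job is handed in; nothing more can be done
None
```

I handed the job in at 16.4 s: the knob's pointer lined up with the red mark to within about 0.01 rad, and the stamp is held still, upright and face down, about 1 cm above the window centre (within about 1–2 mm) with its long side along the window's; I felt no unexpected contact on the way, but took no final picture of the boxes and bystanders.

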